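# Extend the drying rack to its longest setting

### The arm

A 7-joint arm with a two-finger parallel gripper is mounted at the origin on the work surface. World frame = base frame: x ahead of the robot, y to its left, z up, the work surface at z = 0. Lengths are in m, angles in rad, forces in N, time in s.
With the tool pointing down it reaches from about 0.425 to 0.95 m from the base axis. Payload 16.7 kg.
Tool frame: the origin (TCP) lies at the very end of the fingers, on their centre line; the grasp point (between the pads) lies 19 mm behind it; z points along the fingers, y is the line along which they close (so a half turn about z gives the same grasp; the last joint's range is limited). The gripper opens to 94 mm and grips with 3 to 60 N. Pads are 16 mm wide; open, the fingers measure 119 mm over their backs; the gripper's body (75 mm by 177 mm) begins 78 mm behind the grasp point.
Start: joints at [-1.464, 0.426, 0.074, 1.606, -0.034, 1.111, -0.067], TCP at [0.171, 0.653, 0.205] pointing down, gripper open.
Joint ranges: [-2.85, 2.85], [-0.5, 2.14], [-1.23, 1.37], [0.21, 2.46], [-1.02, 4.16], [0.16, 2.05], [-2.73, 2.73]. Speed limits (rad/s): [1.89, 1.89, 2.39, 2.39, 3.01, 3.01, 3.01].

### API

Orientations are given as a rotation vector (axis times angle).
In Python, from cell import manip, viewer, job_done gives the robot as it stands.
- The arm moves only by the shell command python3 -m jog 'ROWS' [OPENING]. ROWS is JSON, a list of rows, each an object with "delta_pos": the shift along the tool's x, y, z in m, a list of three; "dr": the turn, a rotation vector about the tool's x, y, z in degrees, a list of three. A call has exactly 8 rows; each row is the pose to reach, as a shift and turn from the pose commanded when the call began, along the tool's axes at that moment; what a row does not reach only later rows make up. A row lasts 1/12 s, in which the tool goes at most 41.7 mm and 7.16 degrees, less where a joint would pass 70% of its speed; a pose out of reach is approached as far as the arm can. A call with a gripper value outside its range is refused whole. OPENING is the closure in counts, from 0 (fully open) to 255 (shut), set as the call begins (- or left out, the last holds). The fingers move at their own pace and stop on an object; the grip force is fixed at half the most. Time passes only in rows, so rows that repeat a pose let the fingers close, or fill a call up. It gives the time, the measured TCP pose, the force, the opening and the grip force at its end, in the units of the state.
- manip.state(): the state, without advancing time (a new reading comes with each control period).
- viewer.read_camera(name): name is "scene" or "top" or "wrist"; returns a dict with "color" (384x512x3 uint8, blue, green, red), "fx", "fy", "cx", "cy" (pixels), "world_to_cam" (4x4, takes a point from world to camera coordinates). Camera axes: x right, y up, looking along -z (the intrinsics and any distortion apply to the point x, -y, -z); pixel columns grow to the right and rows downward; lengths in m; the calibration is good to about 2 mm. A picture is of the moment at which its call begins. There is no depth.
- job_done(): hands the job in; it is judged then, once.
The state is a dict: "clock": time; "qpos": joint angles; "joint_velocities": joint speeds; "joint_efforts": joint torques, N m; "tcp_pos": TCP position; "tcp_rot": TCP orientation; "contact_force": force on the tool from outside, world axes, zero at the start; "wrist_torque": the same for the moment, N m; "grip_width": opening from 0.0 (shut) to 1.0 (fully open); "finger_force": force on a finger pad.
Only numpy, scipy, OpenCV 4.12 (cv2) and the standard library are available. Lean on these libraries where they do the work, as an engineer would, in place of code of your own. Each camera call takes 0.05 s, during which the arm holds its last target. There are 200 camera calls.

### The job

Extend the draining rack on the worktop to its longest setting: press its spring button flush, slide the black sleeve outwards until the button pops up in the next hole, and do the same again until the button has popped fully up through the last hole. Work with firm finger pressure, not by ramming it, and leave the crockery and bottles around it where they stand.

Things in the scene. Friction and masses are not known exactly. Their poses are not given: they have to be found in the camera images.
- rack: basket of an expandable draining rack, 220 mm square, rim 72 mm high; fixed. Its y axis is the way its telescope slides out, z up. Basket at y = -150 to -370, x = -10 to 210 mm. The telescope (a black sleeve over a fixed steel tube) runs along y at x = 0; the tube carries the button at x = 0, y = 0, but was set by hand in its socket: y differs by up to 6 mm and the height by 20 mm each time.
- sleeve (a joint): how far the black sleeve is slid out along the rack's +y, m: 0 at the start (button in the first hole), 0.060 in the second, 0.120 in the last; play in a hole 1.5 mm either way; stops at -0.002 and 0.126. 32 mm wide, 190 mm long; its flat top is 64 to 84 mm above the worktop: feel for it. It rubs with 2.5 N, plus 0.5 N with the button trapped. A low grille on its +x side moves along.
- button (a joint): how far the round-ended 12 mm steel button is pressed, m: 0 fully up (7 mm above the sleeve's top; locks the sleeve), 0.007 flush with that top, 0.009 trapped under the sleeve's 2 mm wall (stays down by itself, springs up at the next hole), 0.0115 at most. Spring: 1.8 N to start, 4 N at flush. Pressed flush, a sideways push on the sleeve drives its round top under the wall (about 7 N).
- button_about (a point): nominal place of the button at the level of the sleeve's top, 74 mm above the worktop: the true place differs by up to 6 mm along y and 10 mm in height. Holes: 15 mm, in line, 60 mm apart, the last nearest the basket. 13 mm in +y of the middle of the first two holes stands a thumb ledge on the sleeve's top (32 wide, 13 high, 8 mm thick): a finger pressing the button can push the sleeve by it.
- mug: mug, 80 mm across, 90 mm high, on the robot's side of the rack; origin under its middle; leave alone
- spoon: wooden spoon 200 mm long lying on the robot's side of the sleeve, along it, about 115 mm from it; leave alone
- soap: soap bottle, 60 mm across, 150 mm high, beyond the sleeve's outer end; origin under its middle; leave alone
- jar: glass jar, 76 mm across, 100 mm high, beyond the sleeve's outer end; origin under its middle; leave alone
- tin: metal tin, 84 mm across, 110 mm high, beyond the sleeve's outer end; origin under its middle; leave alone
- bowl: bowl, 120 mm across, 55 mm high, standing in the rack's basket; leave alone
- cup: cup, 72 mm across, 75 mm high, standing in the rack's basket; leave alone

How it is judged:
On the way, in this order (a step that is already met when the one before it is completed fails the run):
1. the button is pressed flush in the first hole (value of joint button above 0.005 m and value of joint sleeve below 0.015 m), for 0.1 s.
2. the sleeve has been slid out to the second hole (value of joint sleeve above 0.056 m), for 0.1 s.
3. the button is pressed flush again and the sleeve moves on (value of joint button above 0.005 m and value of joint sleeve above 0.064 m), for 0.1 s.
At the end, for the whole second after the job is handed in: The sleeve stands at its longest setting (120 mm out, within 3.5 mm, which the hole's play allows) with the button popped fully up (within 1.5 mm) through the last hole, and at rest (value of joint sleeve between 0.1165 and 0.1235 m and value of joint button below 0.0015 m and velocity of joint sleeve between -0.01 and 0.01 m/s); the robot touches nothing.
It fails at once if the fingers push on anything with more than 40 N (contact force between the fingers and anything else above 40 N).
It fails at once if a bystander is moved by more than 30 mm (distance of any of mug, spoon, soap, jar, tin, bowl, cup from where it was at the start of the episode above 0.03 m).
It also fails if it takes over 61 s, if anything falls off the work surface, if the arm or the gripper's body presses on something with over 40 N, if the wrist force passes 120 N, or if a joint passes its speed limit or range.

## Working session

There is one attempt and no reset: what is moved stays moved. The work goes in short steps, Python scripts to look and compute and a shell command to move; the robot and the scene stay as the last step left them, time stands still between calls to the robot, and variables do not carry over. Pictures are saved under pics/ and viewed, at most 10 in all, crops included, and the job is handed in when it is done.

```bash
ls; mkdir -p pics; python3 - <<'E'
from cell import manip,viewer
import cv2
s=manip.state();print(s)
for n in("scene","top"):
    d=viewer.read_camera(n);cv2.imwrite(f"pics/{n}0.png",d["color"]);print(n,d["fx"],d["fy"],d["cx"],d["cy"],d["world_to_cam"],[k for k in d])
E
```

```text
pics
{'clock': 0.0, 'qpos': array([-1.46452192,  0.42674153,  0.07381009,  1.60660161, -0.03414029,
        1.11081749, -0.06710464]), 'joint_velocities': array([ 0.00237546,  0.00249657,  0.00102283,  0.00047056,  0.00035449,
       -0.00105913,  0.0010361 ]), 'joint_efforts': array([-1.53198063e-03, -9.35819221e+01,  3.66600662e+00, -4.54187286e+01,
       -4.88845725e-02,  2.01905204e-02,  9.38062590e-05]), 'tcp_pos': array([0.17065092, 0.65261   , 0.20477042]), 'tcp_rot': array([-4.00685812e-01, -3.11581126e+00,  2.04956956e-03]), 'contact_force': array([-0.11258779, -0.32078342,  0.46719322]), 'wrist_torque': array([0.0054133 , 0.0070168 , 0.00790312]), 'finger_force': 0.0, 'grip_width': 0.9977578114711939}
scene 437.1331620254617 437.1331620254617 254.15392223515187 188.5922670085254 [[-4.21344737e-01  9.06900484e-01 -3.52562712e-04  1.92504939e-01]
 [-6.45378107e-01 -2.99568628e-01  7.02670432e-01  2.98137754e-01]
 [ 6.37146538e-01  2.96294025e-01  7.11515383e-01 -1.60554810e+00]
 [ 0.00000000e+00  0.00000000e+00  0.00000000e+00  1.00000000e+00]] ['color', 'fx', 'fy', 'cx', 'cy', 'world_to_cam']
top 406.23973179438946 406.23973179438946 259.6284956485294 191.19161460288487 [[-0.00242896 -0.99998982  0.00380365  0.05641255]
 [ 0.99332542 -0.00197409  0.11532869 -0.51788837]
 [-0.11532001  0.00405839  0.9933201  -1.09587204]
 [ 0.          0.          0.          1.        ]] ['color', 'fx', 'fy', 'cx', 'cy', 'world_to_cam']
```

View pics/scene0.png

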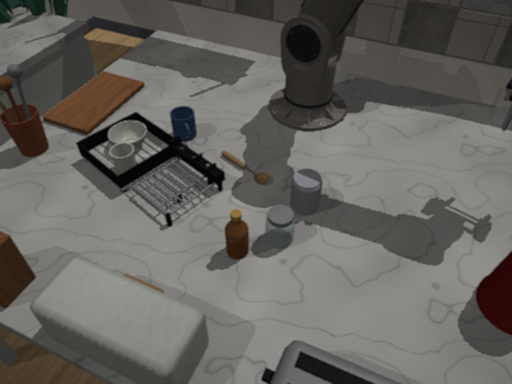

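View pics/top0.png

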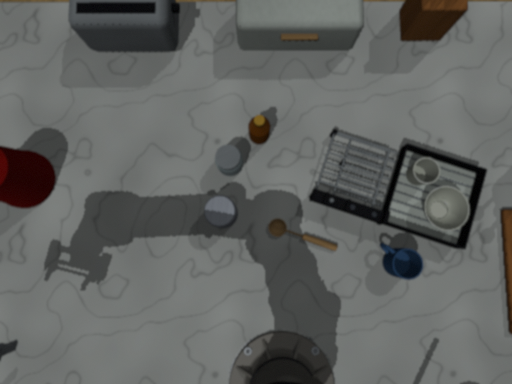

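The rack is at the right of the top view: the basket is at about (435,195) and the sleeve runs from (312,197) to (385,215). The tin is at (220,210), the jar at (228,157), the soap at (259,128), the spoon at (300,235) and the mug at (402,262). I'll zoom in on the sleeve.

```bash
python3 - <<'E'
import cv2,numpy as np
t=cv2.imread("pics/top0.png")[120:255,295:495];s=cv2.imread("pics/scene0.png")[110:225,130:330]
a=cv2.resize(t,(800,540),interpolation=cv2.INTER_CUBIC)
a=np.clip(a.astype(float)*1.8,0,255).astype(np.uint8)
cv2.imwrite("pics/top0c.png",a)
E
```

```text
(no output)
```

View pics/top0c.png

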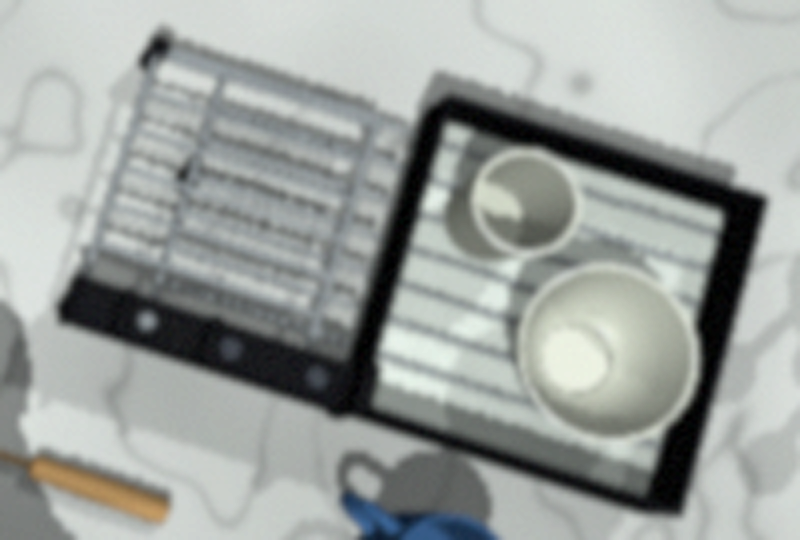

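```bash
cat > h.py <<'E'
import numpy as np
from cell import manip,viewer
from scipy.spatial.transform import Rotation as R
def ray(d,u,v,z):
    W=d["world_to_cam"];Rm=W[:3,:3];c=-Rm.T@W[:3,3]
    r=Rm.T@np.array([(u-d["cx"])/d["fx"],-(v-d["cy"])/d["fy"],-1]);return c+r*(z-c[2])/r[2]
def delta(target,yaw):
    "shift in tool axes (mm) and turn (deg) to a down pose with tool y at heading yaw"
    s=manip.state();T=R.from_rotvec(s["tcp_rot"])
    y=np.array([np.cos(yaw),np.sin(yaw),0]);z=np.array([0,0,-1.]);G=R.from_matrix(np.c_[np.cross(y,z),y,z])
    return np.round(T.inv().apply(np.array(target)-s["tcp_pos"])*1e3,1),np.round((T.inv()*G).as_rotvec(degrees=True),2)
E
python3 - <<'E'
from h import *
d=viewer.read_camera("top");z=.074
for n,u,v,z in[("btn",331.75,200,.078),("h2",352.75,207,.074),("h3",374.5,214.25,.074),("far-left rim",405,145,.072),("far-right",486.2,170,.072),("near-right",465,248,.072),("near-left",384,222.5,.072),("end",310.5,197.5,.074),("tin",220,210,.11),("soap",259,120,.15),("jar",228,157,.1),("mug",402,262,.09)]:
    print(n,ray(d,u,v,z).round(4))
E
```

```text
btn [ 0.4886 -0.1354  0.078 ]
h2 [ 0.4702 -0.1914  0.074 ]
h3 [ 0.4508 -0.2485  0.074 ]
far-left rim [ 0.6382 -0.3383  0.072 ]
far-right [ 0.5693 -0.5539  0.072 ]
near-right [ 0.3617 -0.4841  0.072 ]
near-left [ 0.4291 -0.2735  0.072 ]
end [ 0.4957 -0.0797  0.074 ]
tin [0.4605 0.1571 0.11  ]
soap [0.685  0.0569 0.15  ]
jar [0.6003 0.1383 0.1   ]
mug [ 0.3269 -0.3104  0.09  ]
```

```bash
python3 - <<'E'
from h import *
print(delta([.52,.35,.21],np.radians(30)));print(delta([.489,-.135,.18],np.radians(-18)))
E
```

```text
(array([-414.5, -204.5,   -4.8]), array([-5.000e-02,  3.000e-02,  4.535e+01]))
(array([-507.2, -681.5,   25.7]), array([-4.000e-02,  5.000e-02,  9.335e+01]))
```

```bash
python3 -m jog '[{"delta_pos":[-0.03,-0.015,0],"dr":[0,0,3]},{"delta_pos":[-0.065,-0.032,0],"dr":[0,0,7]},{"delta_pos":[-0.1,-0.05,0],"dr":[0,0,11]},{"delta_pos":[-0.135,-0.067,0],"dr":[0,0,15]},{"delta_pos":[-0.17,-0.084,0],"dr":[0,0,19]},{"delta_pos":[-0.205,-0.101,0],"dr":[0,0,23]},{"delta_pos":[-0.24,-0.118,0],"dr":[0,0,27]},{"delta_pos":[-0.275,-0.136,0],"dr":[0,0,31]}]' 255; python3 - <<'E'
from h import *
print(delta([.55,.25,.21],np.radians(20)));print(delta([.489,-.135,.18],np.radians(-18)))
E
```

```text
clock: 0.82
tcp_pos: [0.4035, 0.4504, 0.2055]
tcp_rot: [-1.224, -2.893, -0.0]
contact_force: [0.4, 0.4, -0.2]
grip_width: 0.471
finger_force: 0.0
(array([-245.8,  -34.5,   -4.5]), array([-0.000e+00, -1.000e-02,  2.415e+01]))
(array([-479.6, -346.5,   25.4]), array([-0.000e+00, -1.000e-02,  6.215e+01]))
```

```bash
python3 -m jog '[{"delta_pos":[-0.038,-0.008,0],"dr":[0,0,4]},{"delta_pos":[-0.076,-0.017,0],"dr":[0,0,8]},{"delta_pos":[-0.113,-0.03,0],"dr":[0,0,12]},{"delta_pos":[-0.15,-0.045,0],"dr":[0,0,16]},{"delta_pos":[-0.185,-0.063,0],"dr":[0,0,20]},{"delta_pos":[-0.22,-0.083,0],"dr":[0,0,24]},{"delta_pos":[-0.253,-0.105,0],"dr":[0,0,28]},{"delta_pos":[-0.285,-0.13,0],"dr":[0,0,32]}]'; python3 - <<'E'
from h import *
print(delta([.489,-.135,.18],np.radians(-18)))
E
```

```text
clock: 1.48
tcp_pos: [0.5089, 0.1553, 0.2054]
tcp_rot: [1.974, 2.444, 0.0]
contact_force: [1.5, -0.2, -1.1]
grip_width: 0.008
finger_force: 0.0
(array([-279.6,  -80.6,   25.4]), array([1.000e-02, 0.000e+00, 3.014e+01]))
```

```bash
python3 -m jog '[{"delta_pos":[-0.037,-0.011,0],"dr":[0,0,4]},{"delta_pos":[-0.075,-0.022,0],"dr":[0,0,8]},{"delta_pos":[-0.113,-0.033,0],"dr":[0,0,12]},{"delta_pos":[-0.151,-0.044,0],"dr":[0,0,16]},{"delta_pos":[-0.189,-0.055,0.005],"dr":[0,0,20]},{"delta_pos":[-0.226,-0.066,0.01],"dr":[0,0,24]},{"delta_pos":[-0.262,-0.076,0.02],"dr":[0,0,28]},{"delta_pos":[-0.278,-0.08,0.025],"dr":[0,0,30]}]'; python3 - <<'E'
from h import *
import cv2
d=viewer.read_camera("wrist");cv2.imwrite("pics/w1.png",d["color"])
print(delta([.489,-.135,.18],np.radians(-18)),manip.state()["tcp_pos"],d["fx"],d["world_to_cam"].round(3).tolist())
E
```

```text
clock: 2.15
tcp_pos: [0.4886, -0.136, 0.1801]
tcp_rot: [2.543, 1.844, -0.0]
contact_force: [-0.2, -0.6, -0.7]
grip_width: 0.005
finger_force: 0.0
(array([ 2.2, -0.1, -0.4]), array([-0.01,  0.08, -0.27])) [ 0.48835282 -0.1371434   0.17956023] 291.54818455402994 [[0.95, -0.311, -0.002, -0.506], [0.3, 0.918, -0.259, -0.001], [0.082, 0.246, 0.966, -0.374], [0.0, 0.0, 0.0, 1.0]]
```

View pics/w1.png

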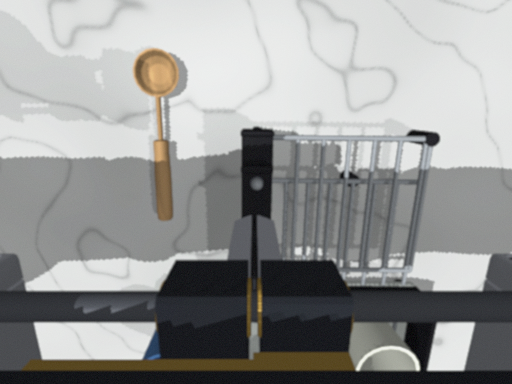

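The wrist view shows the button at (257,183), the sleeve from column 242 to 272, and the ledge near row 168. The finger is centred across the sleeve.

```bash
python3 - <<'E'
from h import *
import cv2
d=viewer.read_camera("wrist");t=viewer.read_camera("top")
yh=np.array([.309,.951,0]);xh=np.array([.951,-.309,0]);p=manip.state()["tcp_pos"]
for z in(.068,.076,.084,.092):
    for n,c,u,v in(("w",d,257,183),("t",t,331.75,200)):
        q=ray(c,u,v,z);print(z,n,q.round(4),"rel tcp x,y mm",((q-p)@xh*1e3).round(1),((q-p)@yh*1e3).round(1))
g=cv2.resize(d["color"][120:215,225:300],(600,760),interpolation=cv2.INTER_CUBIC)[:600]
cv2.imwrite("pics/w1c.png",np.clip(g.astype(float)*2.5,0,255).astype(np.uint8))
E
```

```text
0.068 w [ 0.4915 -0.1351  0.068 ] rel tcp x,y mm 2.8 -1.5
0.068 t [ 0.4895 -0.1372  0.068 ] rel tcp x,y mm 1.5 -4.0
0.076 w [ 0.492  -0.1332  0.076 ] rel tcp x,y mm 2.7 0.5
0.076 t [ 0.4888 -0.1357  0.076 ] rel tcp x,y mm 0.4 -2.9
0.084 w [ 0.4926 -0.1313  0.084 ] rel tcp x,y mm 2.6 2.5
0.084 t [ 0.488  -0.1343  0.084 ] rel tcp x,y mm -0.8 -1.7
0.092 w [ 0.4932 -0.1294  0.092 ] rel tcp x,y mm 2.6 4.5
0.092 t [ 0.4873 -0.1328  0.092 ] rel tcp x,y mm -2.0 -0.6
```

View pics/w1c.png

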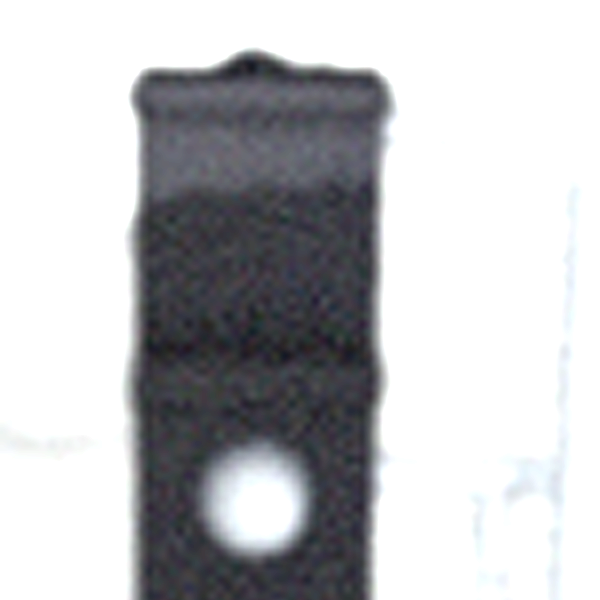

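```bash
python3 -m jog '[{"delta_pos":[-0.003,0.002,0.02],"dr":[0,0,0]},{"delta_pos":[-0.003,0.002,0.04],"dr":[0,0,0]},{"delta_pos":[-0.003,0.002,0.06],"dr":[0,0,0]},{"delta_pos":[-0.003,0.002,0.075],"dr":[0,0,0]},{"delta_pos":[-0.003,0.002,0.08],"dr":[0,0,0]},{"delta_pos":[-0.003,0.002,0.08],"dr":[0,0,0]},{"delta_pos":[-0.003,0.002,0.08],"dr":[0,0,0]},{"delta_pos":[-0.003,0.002,0.08],"dr":[0,0,0]}]'; python3 - <<'E'
from h import *
import cv2
d=viewer.read_camera("wrist");print(manip.state()["tcp_pos"],manip.state()["contact_force"])
g=cv2.resize(d["color"][150:250,190:320],(780,600),interpolation=cv2.INTER_CUBIC)
cv2.imwrite("pics/w2c.png",np.clip(g.astype(float)*2.5,0,255).astype(np.uint8))
E
```

```text
clock: 2.97
tcp_pos: [0.4915, -0.1347, 0.1014]
tcp_rot: [2.535, 1.855, 0.002]
contact_force: [0.0, -1.2, 0.9]
grip_width: 0.005
finger_force: 0.0
[ 0.49156997 -0.1348149   0.10145077] [ 0.48451599  0.4931934  -0.93666284]
```

View pics/w2c.png

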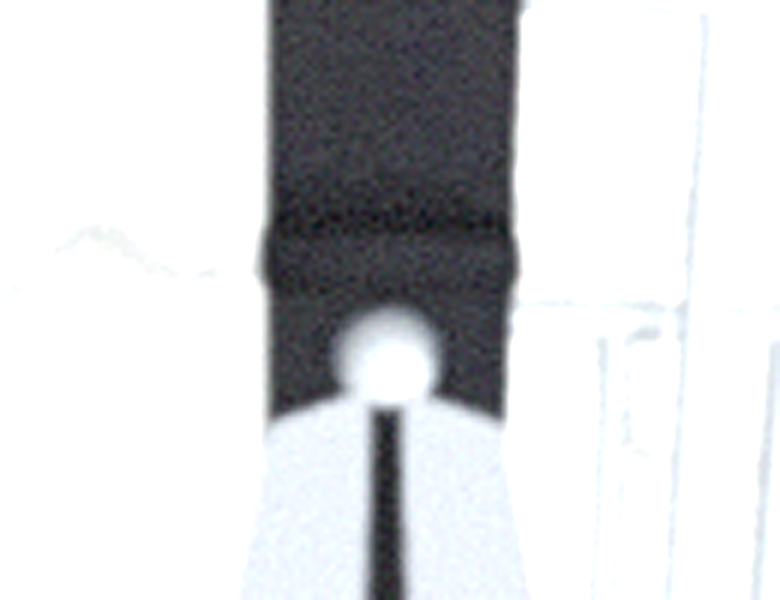

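Wrist view: the button is at full-image (254.7,210), just ahead of the fingertip edge. The ledge is at rows 188 to 198, and the finger is centred across the sleeve.

```bash
python3 - <<'E'
from h import *
d=viewer.read_camera("wrist");s=manip.state();p=s["tcp_pos"];print(delta(p,np.radians(-18)))
yh=np.array([.309,.951,0]);xh=np.array([.951,-.309,0])
W=d["world_to_cam"]
def pr(q):
    c=W[:3,:3]@q+W[:3,3];return d["cx"]-d["fx"]*c[0]/c[2],d["cy"]+d["fy"]*c[1]/c[2]
print("front edge px",pr(p+.008*yh),"tip",pr(p))
for z in(.07,.078,.086):
    q=ray(d,254.7,210,z);l=ray(d,254.7,198,z-.007);print(z,((q-p)@xh*1e3).round(1),((q-p)@yh*1e3).round(1),"ledge face foot~",((l-p)@yh*1e3).round(1))
E
```

```text
(array([0., 0., 0.]), array([ 0.08, -0.04,  0.37]))
front edge px (np.float64(254.8156968068789), np.float64(216.39709022927116)) tip (np.float64(254.7248715260946), np.float64(227.7538840219802))
0.07 0.0 1.6 ledge face foot~ 9.0
0.078 -0.0 4.3 ledge face foot~ 11.5
0.086 -0.0 7.1 ledge face foot~ 13.9
```

```bash
python3 -m jog '[{"delta_pos":[0.001,0,0.004],"dr":[0,0,0.3]},{"delta_pos":[0.001,0,0.008],"dr":[0,0,0.3]},{"delta_pos":[0.001,0,0.012],"dr":[0,0,0.3]},{"delta_pos":[0.001,0,0.013],"dr":[0,0,0.3]},{"delta_pos":[0.001,0,0.014],"dr":[0,0,0.3]},{"delta_pos":[0.001,0,0.015],"dr":[0,0,0.3]},{"delta_pos":[0.001,0,0.015],"dr":[0,0,0.3]},{"delta_pos":[0.001,0,0.015],"dr":[0,0,0.3]}]'
```

```text
clock: 3.73
tcp_pos: [0.4912, -0.1342, 0.0855]
tcp_rot: [2.541, 1.847, -0.0]
contact_force: [0.5, 0.4, 0.8]
grip_width: 0.005
finger_force: 0.0
```

```bash
python3 -m jog '[{"delta_pos":[0,0,0.001],"dr":[0,0,0]},{"delta_pos":[0,0,0.002],"dr":[0,0,0]},{"delta_pos":[0,0,0.003],"dr":[0,0,0]},{"delta_pos":[0,0,0.004],"dr":[0,0,0]},{"delta_pos":[0,0,0.004],"dr":[0,0,0]},{"delta_pos":[0,0,0.004],"dr":[0,0,0]},{"delta_pos":[0,0,0.004],"dr":[0,0,0]},{"delta_pos":[0,0,0.004],"dr":[0,0,0]}]'
```

```text
clock: 4.4
tcp_pos: [0.4912, -0.134, 0.0815]
tcp_rot: [2.541, 1.847, 0.0]
contact_force: [0.5, -0.1, 0.8]
grip_width: 0.007
finger_force: 0.0
```

```bash
python3 -m jog '[{"delta_pos":[0,0,0.001],"dr":[0,0,0]},{"delta_pos":[0,0,0.002],"dr":[0,0,0]},{"delta_pos":[0,0,0.003],"dr":[0,0,0]},{"delta_pos":[0,0,0.004],"dr":[0,0,0]},{"delta_pos":[0,0,0.004],"dr":[0,0,0]},{"delta_pos":[0,0,0.004],"dr":[0,0,0]},{"delta_pos":[0,0,0.004],"dr":[0,0,0]},{"delta_pos":[0,0,0.004],"dr":[0,0,0]}]'
```

```text
clock: 5.07
tcp_pos: [0.4912, -0.1341, 0.0775]
tcp_rot: [2.541, 1.847, -0.0]
contact_force: [0.0, 0.7, -0.2]
grip_width: 0.004
finger_force: 0.0
```

```bash
python3 -m jog '[{"delta_pos":[0,0,0.001],"dr":[0,0,0]},{"delta_pos":[0,0,0.002],"dr":[0,0,0]},{"delta_pos":[0,0,0.003],"dr":[0,0,0]},{"delta_pos":[0,0,0.004],"dr":[0,0,0]},{"delta_pos":[0,0,0.004],"dr":[0,0,0]},{"delta_pos":[0,0,0.004],"dr":[0,0,0]},{"delta_pos":[0,0,0.004],"dr":[0,0,0]},{"delta_pos":[0,0,0.004],"dr":[0,0,0]}]'
```

```text
clock: 5.73
tcp_pos: [0.4912, -0.1341, 0.0735]
tcp_rot: [2.541, 1.847, 0.0]
contact_force: [0.7, -0.2, 0.4]
grip_width: 0.003
finger_force: 0.0
```

```bash
python3 -m jog '[{"delta_pos":[0,0,0.001],"dr":[0,0,0]},{"delta_pos":[0,0,0.002],"dr":[0,0,0]},{"delta_pos":[0,0,0.003],"dr":[0,0,0]},{"delta_pos":[0,0,0.004],"dr":[0,0,0]},{"delta_pos":[0,0,0.005],"dr":[0,0,0]},{"delta_pos":[0,0,0.005],"dr":[0,0,0]},{"delta_pos":[0,0,0.005],"dr":[0,0,0]},{"delta_pos":[0,0,0.005],"dr":[0,0,0]}]'
```

```text
clock: 6.4
tcp_pos: [0.4913, -0.1341, 0.0685]
tcp_rot: [2.541, 1.847, 0.0]
contact_force: [0.4, 0.1, 2.2]
grip_width: 0.001
finger_force: 1.4
```

Contact has begun on the button spring, at about 2 N. I'll press on in smaller steps.

```bash
python3 -m jog '[{"delta_pos":[0,0,0.0005],"dr":[0,0,0]},{"delta_pos":[0,0,0.001],"dr":[0,0,0]},{"delta_pos":[0,0,0.0015],"dr":[0,0,0]},{"delta_pos":[0,0,0.002],"dr":[0,0,0]},{"delta_pos":[0,0,0.0025],"dr":[0,0,0]},{"delta_pos":[0,0,0.003],"dr":[0,0,0]},{"delta_pos":[0,0,0.003],"dr":[0,0,0]},{"delta_pos":[0,0,0.003],"dr":[0,0,0]}]'
```

```text
clock: 7.07
tcp_pos: [0.4913, -0.1341, 0.0658]
tcp_rot: [-2.541, -1.847, -0.001]
contact_force: [-1.6, 0.4, 11.8]
grip_width: 0.003
finger_force: 6.8
```

```bash
python3 -m jog '[{"delta_pos":[0.0005,0,0],"dr":[0,0,0]},{"delta_pos":[0.001,0,0],"dr":[0,0,0]},{"delta_pos":[0.0015,0,0],"dr":[0,0,0]},{"delta_pos":[0.002,0,0],"dr":[0,0,0]},{"delta_pos":[0.002,0,0],"dr":[0,0,0]},{"delta_pos":[0.002,0,0],"dr":[0,0,0]},{"delta_pos":[0.002,0,0],"dr":[0,0,0]},{"delta_pos":[0.002,0,0],"dr":[0,0,0]}]'
```

```text
clock: 7.73
tcp_pos: [0.4918, -0.1329, 0.0658]
tcp_rot: [2.541, 1.846, -0.0]
contact_force: [-2.8, -3.2, 12.7]
grip_width: 0.003
finger_force: 6.6
```

```bash
python3 -m jog '[{"delta_pos":[0.0004,0,0],"dr":[0,0,0]},{"delta_pos":[0.0008,0,0],"dr":[0,0,0]},{"delta_pos":[0.0012,0,0],"dr":[0,0,0]},{"delta_pos":[0.0015,0,0],"dr":[0,0,0]},{"delta_pos":[0.0015,0,0],"dr":[0,0,0]},{"delta_pos":[0.0015,0,0],"dr":[0,0,0]},{"delta_pos":[0.0015,0,0],"dr":[0,0,0]},{"delta_pos":[0.0015,0,0],"dr":[0,0,0]}]'
```

```text
clock: 8.4
tcp_pos: [0.4923, -0.1315, 0.0658]
tcp_rot: [2.541, 1.846, -0.0]
contact_force: [-2.7, -3.8, 12.6]
grip_width: 0.004
finger_force: 6.6
```

```bash
python3 -m jog '[{"delta_pos":[0.0004,0,0],"dr":[0,0,0]},{"delta_pos":[0.0008,0,0],"dr":[0,0,0]},{"delta_pos":[0.0012,0,0],"dr":[0,0,0]},{"delta_pos":[0.0016,0,0],"dr":[0,0,0]},{"delta_pos":[0.002,0,0],"dr":[0,0,0]},{"delta_pos":[0.002,0,0],"dr":[0,0,0]},{"delta_pos":[0.002,0,0],"dr":[0,0,0]},{"delta_pos":[0.002,0,0],"dr":[0,0,0]}]'
```

```text
clock: 9.07
tcp_pos: [0.4928, -0.1297, 0.0658]
tcp_rot: [2.541, 1.846, -0.0]
contact_force: [-2.8, -4.3, 11.5]
grip_width: 0.004
finger_force: 5.6
```

```bash
python3 -m jog '[{"delta_pos":[0.0004,0,0],"dr":[0,0,0]},{"delta_pos":[0.0008,0,0],"dr":[0,0,0]},{"delta_pos":[0.0012,0,0],"dr":[0,0,0]},{"delta_pos":[0.0016,0,0],"dr":[0,0,0]},{"delta_pos":[0.002,0,0],"dr":[0,0,0]},{"delta_pos":[0.002,0,0],"dr":[0,0,0]},{"delta_pos":[0.002,0,0],"dr":[0,0,0]},{"delta_pos":[0.002,0,0],"dr":[0,0,0]}]'; python3 - <<'E'
from h import *
import cv2
d=viewer.read_camera("wrist")
g=cv2.resize(d["color"][130:230,190:320],(780,600),interpolation=cv2.INTER_CUBIC)
cv2.imwrite("pics/w3c.png",np.clip(g.astype(float)*2.5,0,255).astype(np.uint8))
E
```

```text
clock: 9.73
tcp_pos: [0.4935, -0.1281, 0.0658]
tcp_rot: [2.541, 1.846, -0.001]
contact_force: [-3.6, -6.1, 11.4]
grip_width: 0.009
finger_force: 5.6
```

View pics/w3c.png

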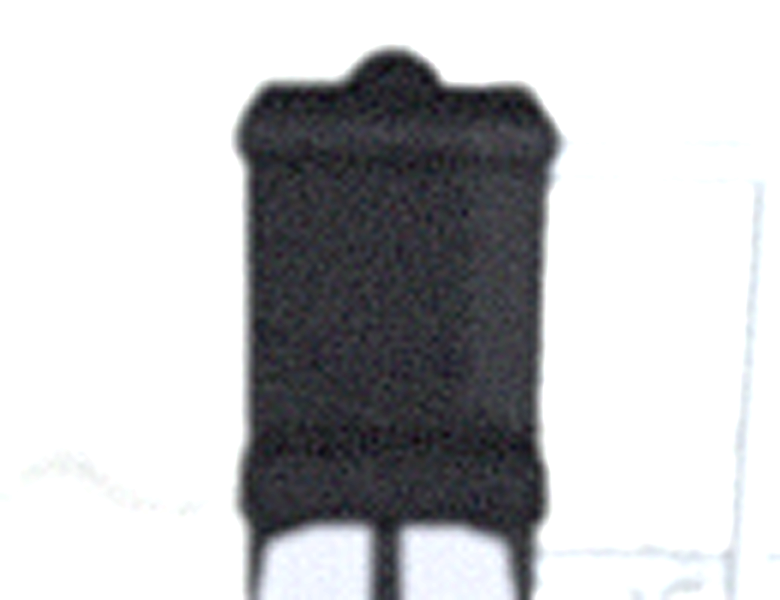

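The finger is now up against the ledge (rows 203 to 215 of the full image). I'll keep pushing.

```bash
python3 -m jog '[{"delta_pos":[0.0003,0,0],"dr":[0,0,0]},{"delta_pos":[0.0006,0,0],"dr":[0,0,0]},{"delta_pos":[0.0009,0,0],"dr":[0,0,0]},{"delta_pos":[0.0012,0,0],"dr":[0,0,0]},{"delta_pos":[0.0015,0,0],"dr":[0,0,0]},{"delta_pos":[0.0015,0,0],"dr":[0,0,0]},{"delta_pos":[0.0015,0,0],"dr":[0,0,0]},{"delta_pos":[0.0015,0,0],"dr":[0,0,0]}]'
```

```text
clock: 10.45
tcp_pos: [0.494, -0.1263, 0.0658]
tcp_rot: [2.541, 1.846, -0.0]
contact_force: [-2.1, -4.2, 11.7]
grip_width: 0.004
finger_force: 5.5
```

```bash
python3 -m jog '[{"delta_pos":[0.0005,0,0],"dr":[0,0,0]},{"delta_pos":[0.001,0,0],"dr":[0,0,0]},{"delta_pos":[0.0015,0,0],"dr":[0,0,0]},{"delta_pos":[0.002,0,0],"dr":[0,0,0]},{"delta_pos":[0.0025,0,0],"dr":[0,0,0]},{"delta_pos":[0.003,0,0],"dr":[0,0,0]},{"delta_pos":[0.003,0,0],"dr":[0,0,0]},{"delta_pos":[0.003,0,0],"dr":[0,0,0]}]'
```

```text
clock: 11.12
tcp_pos: [0.4951, -0.1233, 0.0658]
tcp_rot: [2.541, 1.846, 0.0]
contact_force: [-2.6, -3.7, 10.7]
grip_width: 0.005
finger_force: 5.4
```

```bash
python3 -m jog '[{"delta_pos":[0.001,0,0],"dr":[0,0,0]},{"delta_pos":[0.003,0,0],"dr":[0,0,0]},{"delta_pos":[0.005,0,0],"dr":[0,0,0]},{"delta_pos":[0.007,0,0],"dr":[0,0,0]},{"delta_pos":[0.009,0,0],"dr":[0,0,0]},{"delta_pos":[0.011,0,0],"dr":[0,0,0]},{"delta_pos":[0.013,0,0],"dr":[0,0,0]},{"delta_pos":[0.014,0,0],"dr":[0,0,0]}]'; python3 - <<'E'
from h import *
import cv2
d=viewer.read_camera("top");print(ray(d,331.75,200,.073))
a=cv2.resize(d["color"][150:240,290:400],(733,600),interpolation=cv2.INTER_CUBIC)
b=cv2.resize(viewer.read_camera("wrist")["color"][130:230,190:320],(780,600),interpolation=cv2.INTER_CUBIC)[:,200:600]
g=cv2.resize(np.hstack([a,b]),(800,424))
cv2.imwrite("pics/m4.png",np.clip(g.astype(float)*2,0,255).astype(np.uint8))
E
```

```text
clock: 11.78
tcp_pos: [0.4995, -0.1099, 0.0658]
tcp_rot: [2.541, 1.846, 0.0]
contact_force: [-1.9, -4.0, 10.0]
grip_width: 0.002
finger_force: 5.2
[ 0.48904042 -0.13629096  0.073     ]
```

View pics/m4.png

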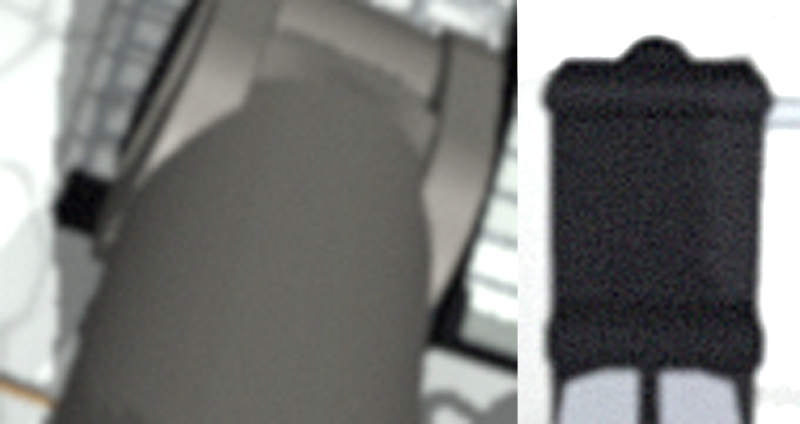

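The ledge sits at the same place against the finger as before, so the sleeve is moving with it and is about 19 mm out. I'll ease the vertical load and slide to just short of the second hole.

```bash
python3 -m jog '[{"delta_pos":[0.001,0,-0.0005],"dr":[0,0,0]},{"delta_pos":[0.005,0,-0.001],"dr":[0,0,0]},{"delta_pos":[0.010,0,-0.001],"dr":[0,0,0]},{"delta_pos":[0.015,0,-0.001],"dr":[0,0,0]},{"delta_pos":[0.020,0,-0.001],"dr":[0,0,0]},{"delta_pos":[0.025,0,-0.001],"dr":[0,0,0]},{"delta_pos":[0.030,0,-0.001],"dr":[0,0,0]},{"delta_pos":[0.033,0,-0.001],"dr":[0,0,0]}]'; python3 -m jog '[{"delta_pos":[0.0006,0,0],"dr":[0,0,0]},{"delta_pos":[0.0012,0,0],"dr":[0,0,0]},{"delta_pos":[0.0018,0,0],"dr":[0,0,0]},{"delta_pos":[0.0024,0,0],"dr":[0,0,0]},{"delta_pos":[0.003,0,0],"dr":[0,0,0]},{"delta_pos":[0.003,0,0],"dr":[0,0,0]},{"delta_pos":[0.003,0,0],"dr":[0,0,0]},{"delta_pos":[0.003,0,0],"dr":[0,0,0]}]'
```

```text
clock: 12.55
tcp_pos: [0.5096, -0.0774, 0.0664]
tcp_rot: [2.541, 1.848, -0.0]
contact_force: [0.9, -2.6, -0.0]
grip_width: 0.008
finger_force: 1.3
clock: 13.22
tcp_pos: [0.51, -0.0752, 0.0664]
tcp_rot: [-2.541, -1.847, 0.001]
contact_force: [-2.4, -2.1, -0.6]
grip_width: 0.005
finger_force: 1.3
```

```bash
python3 -m jog '[{"delta_pos":[0.0005,0,0],"dr":[0,0,0]},{"delta_pos":[0.001,0,0],"dr":[0,0,0]},{"delta_pos":[0.0015,0,0],"dr":[0,0,0]},{"delta_pos":[0.002,0,0],"dr":[0,0,0]},{"delta_pos":[0.0025,0,0],"dr":[0,0,0]},{"delta_pos":[0.0025,0,0],"dr":[0,0,0]},{"delta_pos":[0.0025,0,0],"dr":[0,0,0]},{"delta_pos":[0.0025,0,0],"dr":[0,0,0]}]'; python3 -m jog '[{"delta_pos":[0.0003,0,0],"dr":[0,0,0]},{"delta_pos":[0.0006,0,0],"dr":[0,0,0]},{"delta_pos":[0.0009,0,0],"dr":[0,0,0]},{"delta_pos":[0.0012,0,0],"dr":[0,0,0]},{"delta_pos":[0.0015,0,0],"dr":[0,0,0]},{"delta_pos":[0.0015,0,0],"dr":[0,0,0]},{"delta_pos":[0.0015,0,0],"dr":[0,0,0]},{"delta_pos":[0.0015,0,0],"dr":[0,0,0]}]'
```

```text
clock: 13.88
tcp_pos: [0.5112, -0.0727, 0.0665]
tcp_rot: [2.541, 1.848, 0.0]
contact_force: [-1.7, -2.0, -1.1]
grip_width: 0.001
finger_force: 1.1
clock: 14.55
tcp_pos: [0.5114, -0.0721, 0.0665]
tcp_rot: [2.541, 1.846, -0.001]
contact_force: [-3.8, -6.9, -0.1]
grip_width: 0.008
finger_force: 3.8
```

```bash
python3 -m jog '[{"delta_pos":[0.0003,0,0],"dr":[0,0,0]},{"delta_pos":[0.0006,0,0],"dr":[0,0,0]},{"delta_pos":[0.0009,0,0],"dr":[0,0,0]},{"delta_pos":[0.001,0,0],"dr":[0,0,0]},{"delta_pos":[0.001,0,0],"dr":[0,0,0]},{"delta_pos":[0.001,0,0],"dr":[0,0,0]},{"delta_pos":[0.001,0,0],"dr":[0,0,0]},{"delta_pos":[0.001,0,0],"dr":[0,0,0]}]'
```

```text
clock: 15.22
tcp_pos: [0.5114, -0.0718, 0.0665]
tcp_rot: [2.541, 1.845, -0.002]
contact_force: [-4.4, -10.8, 0.9]
grip_width: 0.005
finger_force: 5.6
```

The sleeve has locked in the second hole: the force rises with no motion. I'll back off, lift over the ledge and return to the button.

```bash
python3 -m jog '[{"delta_pos":[-0.003,0,0],"dr":[0,0,0]},{"delta_pos":[-0.004,0,-0.01],"dr":[0,0,0]},{"delta_pos":[-0.004,0,-0.022],"dr":[0,0,0]},{"delta_pos":[-0.014,0,-0.022],"dr":[0,0,0]},{"delta_pos":[-0.034,0,-0.022],"dr":[0,0,0]},{"delta_pos":[-0.054,0,-0.022],"dr":[0,0,0]},{"delta_pos":[-0.063,0,-0.022],"dr":[0,0,0]},{"delta_pos":[-0.064,0,-0.022],"dr":[0,0,0]}]'; python3 - <<'E'
from h import *
import cv2
for _ in range(4): d=viewer.read_camera("wrist")
p=manip.state()["tcp_pos"];print(p,(p-[.4912,-.1341,0])@[.309,.951,0],delta(p,np.radians(-18)))
g=cv2.resize(d["color"][120:250,190:320],(600,600),interpolation=cv2.INTER_CUBIC)
cv2.imwrite("pics/w5.png",np.clip(g.astype(float)*2.5,0,255).astype(np.uint8))
E
```

```text
clock: 15.88
tcp_pos: [0.4918, -0.133, 0.0891]
tcp_rot: [2.543, 1.844, 0.001]
contact_force: [-0.5, 0.3, -0.5]
grip_width: 0.006
finger_force: 0.0
[ 0.49255138 -0.13026425  0.08852643] 0.00406537425754206 (array([0., 0., 0.]), array([ 0.  , -0.02,  0.1 ]))
```

View pics/w5.png

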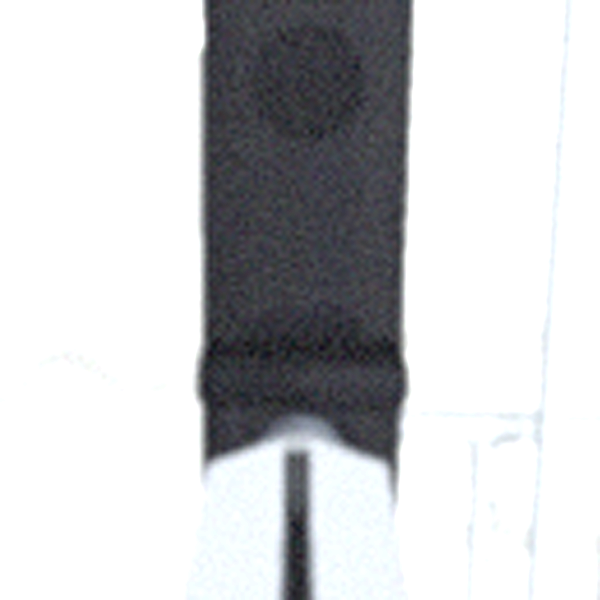

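The button has popped up through the second hole; its top shows at crop (298,430), right at the fingertip. The ledge ahead is clear. I'll go down and press.

```bash
python3 -m jog '[{"delta_pos":[-0.0012,0,0.005],"dr":[0,0,0]},{"delta_pos":[-0.0012,0,0.01],"dr":[0,0,0]},{"delta_pos":[-0.0012,0,0.013],"dr":[0,0,0]},{"delta_pos":[-0.0012,0,0.015],"dr":[0,0,0]},{"delta_pos":[-0.0012,0,0.017],"dr":[0,0,0]},{"delta_pos":[-0.0012,0,0.019],"dr":[0,0,0]},{"delta_pos":[-0.0012,0,0.020],"dr":[0,0,0]},{"delta_pos":[-0.0012,0,0.020],"dr":[0,0,0]}]'; python3 -m jog '[{"delta_pos":[0,0,0.0005],"dr":[0,0,0]},{"delta_pos":[0,0,0.001],"dr":[0,0,0]},{"delta_pos":[0,0,0.0015],"dr":[0,0,0]},{"delta_pos":[0,0,0.002],"dr":[0,0,0]},{"delta_pos":[0,0,0.0025],"dr":[0,0,0]},{"delta_pos":[0,0,0.003],"dr":[0,0,0]},{"delta_pos":[0,0,0.003],"dr":[0,0,0]},{"delta_pos":[0,0,0.003],"dr":[0,0,0]}]'
```

```text
clock: 16.75
tcp_pos: [0.4916, -0.1322, 0.0683]
tcp_rot: [-2.541, -1.847, 0.0]
contact_force: [-1.1, 2.0, 2.5]
grip_width: 0.003
finger_force: 1.4
clock: 17.42
tcp_pos: [0.4919, -0.1324, 0.0658]
tcp_rot: [-2.541, -1.847, -0.001]
contact_force: [-3.6, 1.9, 13.1]
grip_width: 0.003
finger_force: 6.4
```

```bash
python3 -m jog '[{"delta_pos":[0.0005,0,0],"dr":[0,0,0]},{"delta_pos":[0.001,0,0],"dr":[0,0,0]},{"delta_pos":[0.0015,0,0],"dr":[0,0,0]},{"delta_pos":[0.002,0,0],"dr":[0,0,0]},{"delta_pos":[0.0025,0,0],"dr":[0,0,0]},{"delta_pos":[0.003,0,0],"dr":[0,0,0]},{"delta_pos":[0.0035,0,0],"dr":[0,0,0]},{"delta_pos":[0.004,0,0],"dr":[0,0,0]}]'; python3 -m jog '[{"delta_pos":[0.0004,0,0],"dr":[0,0,0]},{"delta_pos":[0.0008,0,0],"dr":[0,0,0]},{"delta_pos":[0.0012,0,0],"dr":[0,0,0]},{"delta_pos":[0.0016,0,0],"dr":[0,0,0]},{"delta_pos":[0.002,0,0],"dr":[0,0,0]},{"delta_pos":[0.002,0,0],"dr":[0,0,0]},{"delta_pos":[0.002,0,0],"dr":[0,0,0]},{"delta_pos":[0.002,0,0],"dr":[0,0,0]}]'
```

```text
clock: 18.08
tcp_pos: [0.4928, -0.1297, 0.0658]
tcp_rot: [2.541, 1.846, -0.001]
contact_force: [-4.7, -5.5, 11.9]
grip_width: 0.004
finger_force: 6.0
clock: 18.75
tcp_pos: [0.4938, -0.1279, 0.0659]
tcp_rot: [2.541, 1.845, -0.0]
contact_force: [-4.2, -5.6, 10.5]
grip_width: 0.002
finger_force: 5.3
```

```bash
python3 -m jog '[{"delta_pos":[0.0004,0,0],"dr":[0,0,0]},{"delta_pos":[0.0008,0,0],"dr":[0,0,0]},{"delta_pos":[0.0012,0,0],"dr":[0,0,0]},{"delta_pos":[0.0016,0,0],"dr":[0,0,0]},{"delta_pos":[0.002,0,0],"dr":[0,0,0]},{"delta_pos":[0.0025,0,0],"dr":[0,0,0]},{"delta_pos":[0.003,0,0],"dr":[0,0,0]},{"delta_pos":[0.003,0,0],"dr":[0,0,0]}]';  python3 -m jog '[{"delta_pos":[0.0005,0,0],"dr":[0,0,0]},{"delta_pos":[0.001,0,0],"dr":[0,0,0]},{"delta_pos":[0.002,0,0],"dr":[0,0,0]},{"delta_pos":[0.003,0,0],"dr":[0,0,0]},{"delta_pos":[0.004,0,0],"dr":[0,0,0]},{"delta_pos":[0.005,0,0],"dr":[0,0,0]},{"delta_pos":[0.006,0,0],"dr":[0,0,0]},{"delta_pos":[0.006,0,0],"dr":[0,0,0]}]'
```

```text
clock: 19.42
tcp_pos: [0.495, -0.125, 0.066]
tcp_rot: [2.54, 1.845, 0.001]
contact_force: [-2.3, -3.6, 10.4]
grip_width: 0.006
finger_force: 5.6
clock: 20.08
tcp_pos: [0.4971, -0.1189, 0.066]
tcp_rot: [2.54, 1.846, 0.001]
contact_force: [-1.4, -1.6, 10.9]
grip_width: 0.005
finger_force: 5.2
```

```bash
python3 -m jog '[{"delta_pos":[0.001,0,-0.0005],"dr":[0,0,0]},{"delta_pos":[0.007,0,-0.001],"dr":[0,0,0]},{"delta_pos":[0.013,0,-0.001],"dr":[0,0,0]},{"delta_pos":[0.019,0,-0.001],"dr":[0,0,0]},{"delta_pos":[0.025,0,-0.001],"dr":[0,0,0]},{"delta_pos":[0.031,0,-0.001],"dr":[0,0,0]},{"delta_pos":[0.037,0,-0.001],"dr":[0,0,0]},{"delta_pos":[0.041,0,-0.001],"dr":[0,0,0]}]'; python3 -m jog '[{"delta_pos":[0.0006,0,0],"dr":[0,0,0]},{"delta_pos":[0.0012,0,0],"dr":[0,0,0]},{"delta_pos":[0.0018,0,0],"dr":[0,0,0]},{"delta_pos":[0.0024,0,0],"dr":[0,0,0]},{"delta_pos":[0.003,0,0],"dr":[0,0,0]},{"delta_pos":[0.003,0,0],"dr":[0,0,0]},{"delta_pos":[0.003,0,0],"dr":[0,0,0]},{"delta_pos":[0.003,0,0],"dr":[0,0,0]}]'
```

```text
clock: 20.75
tcp_pos: [0.5095, -0.0793, 0.0665]
tcp_rot: [2.54, 1.846, 0.0]
contact_force: [1.6, -2.8, 0.7]
grip_width: 0.004
finger_force: 1.3
clock: 21.42
tcp_pos: [0.5099, -0.0763, 0.0665]
tcp_rot: [-2.541, -1.847, 0.0]
contact_force: [-0.1, -0.3, -0.3]
grip_width: 0.002
finger_force: 0.0
```

```bash
python3 -m jog '[{"delta_pos":[0.0005,0,0],"dr":[0,0,0]},{"delta_pos":[0.001,0,0],"dr":[0,0,0]},{"delta_pos":[0.0015,0,0],"dr":[0,0,0]},{"delta_pos":[0.002,0,0],"dr":[0,0,0]},{"delta_pos":[0.0025,0,0],"dr":[0,0,0]},{"delta_pos":[0.003,0,0],"dr":[0,0,0]},{"delta_pos":[0.003,0,0],"dr":[0,0,0]},{"delta_pos":[0.003,0,0],"dr":[0,0,0]}]'; python3 -m jog '[{"delta_pos":[0.0003,0,0],"dr":[0,0,0]},{"delta_pos":[0.0006,0,0],"dr":[0,0,0]},{"delta_pos":[0.0009,0,0],"dr":[0,0,0]},{"delta_pos":[0.0012,0,0],"dr":[0,0,0]},{"delta_pos":[0.0015,0,0],"dr":[0,0,0]},{"delta_pos":[0.0015,0,0],"dr":[0,0,0]},{"delta_pos":[0.0015,0,0],"dr":[0,0,0]},{"delta_pos":[0.0015,0,0],"dr":[0,0,0]}]'
```

```text
clock: 22.08
tcp_pos: [0.5109, -0.0733, 0.0665]
tcp_rot: [2.541, 1.847, 0.0]
contact_force: [-1.1, -1.7, -0.6]
grip_width: 0.007
finger_force: 0.9
clock: 22.75
tcp_pos: [0.5113, -0.0723, 0.0665]
tcp_rot: [2.541, 1.847, -0.0]
contact_force: [-1.5, -5.2, 1.1]
grip_width: 0.0
finger_force: 2.6
```

```bash
python3 -m jog '[{"delta_pos":[0.0003,0,0],"dr":[0,0,0]},{"delta_pos":[0.0006,0,0],"dr":[0,0,0]},{"delta_pos":[0.0009,0,0],"dr":[0,0,0]},{"delta_pos":[0.0012,0,0],"dr":[0,0,0]},{"delta_pos":[0.0015,0,0],"dr":[0,0,0]},{"delta_pos":[0.0015,0,0],"dr":[0,0,0]},{"delta_pos":[0.0015,0,0],"dr":[0,0,0]},{"delta_pos":[0.0015,0,0],"dr":[0,0,0]}]'
```

```text
clock: 23.42
tcp_pos: [0.5114, -0.0718, 0.0665]
tcp_rot: [2.541, 1.846, -0.002]
contact_force: [-3.0, -10.9, 1.4]
grip_width: 0.004
finger_force: 5.2
```

It has locked at the same stop as before, 60 mm further on. I'll back off, lift clear and check.

```bash
python3 -m jog '[{"delta_pos":[-0.003,0,0],"dr":[0,0,0]},{"delta_pos":[-0.004,0,-0.01],"dr":[0,0,0]},{"delta_pos":[-0.004,0,-0.03],"dr":[0,0,0]},{"delta_pos":[-0.014,0,-0.055],"dr":[0,0,0]},{"delta_pos":[-0.044,0,-0.075],"dr":[0,0,0]},{"delta_pos":[-0.074,0,-0.085],"dr":[0,0,0]},{"delta_pos":[-0.095,0,-0.09],"dr":[0,0,0]},{"delta_pos":[-0.095,0,-0.09],"dr":[0,0,0]}]'; python3 - <<'E'
from h import *
import cv2
for _ in range(3): d=viewer.read_camera("wrist")
s=manip.state();print(s["tcp_pos"],s["contact_force"])
g=cv2.resize(d["color"][40:240,170:340],(510,600),interpolation=cv2.INTER_CUBIC)
cv2.imwrite("pics/w6.png",np.clip(g.astype(float)*2.5,0,255).astype(np.uint8))
E
```

```text
clock: 24.08
tcp_pos: [0.4818, -0.1646, 0.1587]
tcp_rot: [2.544, 1.841, 0.003]
contact_force: [-0.7, -0.6, 0.1]
grip_width: 0.004
finger_force: 0.0
[ 0.48275991 -0.16015387  0.15679256] [-0.01931979  0.54816801 -0.44084926]
```

View pics/w6.png

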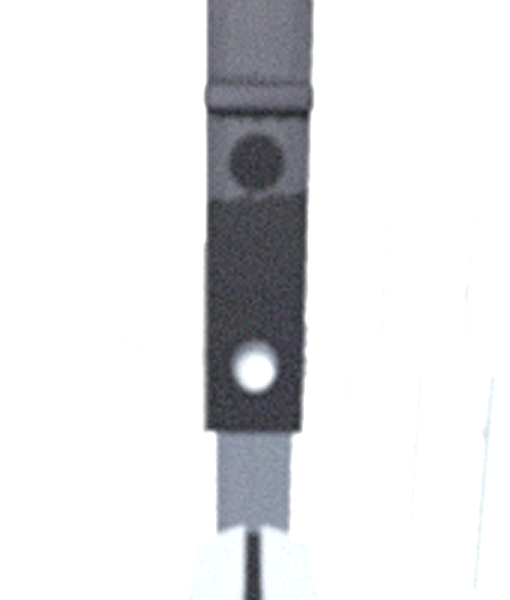

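The button stands up through the last hole at crop (255,367), with the bare steel tube behind it, and the robot is clear.

```bash
python3 -c "
from cell import job_done
print(job_done())"
```

```text
the job is handed in; nothing more can be done
None
```

The rack is at its longest setting: the sleeve locked about 120 mm out with the button up through the last hole, the arm was clear, readings during the moves stayed under about 15 N, and the job is handed in (no verdict was returned).

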